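# Stand the drain plate up and lock it in the rack

## Robot

A 6-joint arm with a two-finger parallel gripper is mounted at the origin on the work surface. World frame = base frame: x ahead of the robot, y to its left, z up, the work surface at z = 0. Lengths are in m, angles in degrees, forces in N, time in s.
With the tool pointing down it reaches from about 0.375 to 0.975 m from the base axis. Payload 3.8 kg.
Tool frame: the origin (TCP) lies between the finger pads; the fingertips stand 19 mm ahead of it and the grasp point (between the pads) is the TCP; z points along the fingers, y is the line along which they close (so a half turn about z gives the same grasp; the last joint's range is limited). The gripper opens to 85 mm and grips with 20 to 120 N. Pads are 22 mm wide; open, the fingers measure 114 mm over their backs; the gripper's body (76 mm by 85 mm) begins 54 mm behind the grasp point. The pads swing forward as they close: fully open they stand 13 mm farther back than shut.
Start: joints at [-65.426, 15.12, 91.902, -0, 72.978, -2.114], TCP at [0.303, -0.603, 0.25] pointing down, gripper open.
Joint ranges: [-150.88, 150.88], [-54.13, 125.18], [17.81, 147.31], [-75.09, 255.09], [0, 152.58], [-146.25, 146.25]. Speed limits (degrees/s): [147.25, 147.25, 180, 180, 180, 180].

## Interface

Orientations are given as a 3x3 rotation matrix whose columns are the frame's x, y, z axes.
In Python, from plant import manip, optics gives the robot as it stands.
- The arm moves only by the tool step_arm, never from a script. Its argument "plan" is a list of rows, each a list of 7 numbers: the turn, a rotation vector about the tool's x, y, z normalised to -1 to 1, where 1 is 8 degrees, then the shift along the tool's x, y, z normalised to -1 to 1, where 1 is 10 cm, then the gripper command: -1 is shut, 1 is fully open, values between are in proportion. A call has 1 to 10 rows; each row shifts and turns the commanded pose from where the row before left it, along the tool's axes as they then stand; what a row does not reach is not made up. A row lasts 1/8 s, in which the tool goes at most 62.5 mm and 10.7 degrees, less where a joint would pass 70% of its speed; a pose out of reach is approached as far as the arm can. A call with a number of a shift or a turn outside -1 to 1 is refused whole. A call with a gripper value outside its range is refused whole. The fingers move at their own pace and stop on an object; "force" is the grip in N (left out, the last holds). Time passes only in rows, so rows that do not move let the fingers close. It gives the time, the measured TCP pose, the force, the opening and the grip force at its end, in the units of the state.
- manip.sense(): the state, without advancing time (a new reading comes with each control period).
- optics.camera(name): name is "side" or "top"; returns the picture (384x512x3 uint8, red, green, blue); there is no depth.
- optics.camera_info(name): a dict with "mtx" (3x3 intrinsics, pixels), "k1" (the pictures are not rectified: a ray, as slopes to the right and down, at radius r is drawn at 1 + k1 r^2 times it, then the intrinsics apply), "cam_to_world" (4x4, takes a point from camera to world coordinates). Camera axes: x right, y down, z forward; pixel columns grow to the right and rows downward; lengths in m; the calibration is good to about 2 mm. A picture is of the moment at which its call begins. camera_info takes no time and is no camera call.
- manip.hand_in(): hands the job in; it is judged then, once.
The state is a dict: "time_s": time; "joints": joint angles; "joint_velocities": joint speeds; "joint_torque": joint torques, N m; "position": TCP position; "orientation": TCP orientation; "wrist_force": force on the tool from outside, world axes, zero at the start; "wrist_torque": the same for the moment, N m; "gripper_width": finger opening in m; "grasp_force": force on a finger pad.
Only numpy, scipy, OpenCV 4.12 (cv2) and the standard library are available. Lean on these libraries where they do the work, as an engineer would, in place of code of your own. Each camera call takes 0.05 s, during which the arm holds its last target. There are 200 camera calls.

## Task

The blue dotted plate lies flat on the runners of the steel drain rack. Tip it upright against the rack's fence by pushing up its free, white-striped edge so that it pivots on its other edge, which stays down on the runners, then turn the red keeper knob fully home so that its tongue locks in front of the standing plate; if the tongue is in the way at first, swing it clear before. Leave the plate standing free of the robot and do not disturb the jars, bottles and other things around.

Things in the scene. Friction and masses are not known exactly. Their poses are not given: they have to be found in the camera images.
- plate: loose blue plastic plate, 100 mm (its x) by 130 mm (its y), 8 mm thick, 0.1 to 0.25 kg, white stripe along its free edge, dots printed. Origin: centre of its underside; x points to the fence, z up while it lies flat. Starts flat on the runners, far edge 10 to 35 mm short of the fence, a little askew. Standing as wanted, its x axis points down and its underside faces away from the fence
- plate_foot (a point): middle of the plate's far edge face (the edge towards the fence, on which it pivots and then stands), half-way through its thickness; axes as the plate's
- plate_free (a point): middle of the plate's free, white-striped near edge face, half-way through its thickness; axes as the plate's
- rack: fixed steel drain rack. Origin on the table under the middle of the fence's foot; x points through the fence, y along it, z up. Two level runners along x, 10 mm wide, at y = -48 and +48 mm, from x = -135 to +15 mm, tops 40 mm above the table; open between and in front of them down to the table, so a finger can go under the plate. The keeper's post (radius 20 mm) stands at x = -16, y = -115 mm
- fence_top (a point): middle of the front face of the fence's top bar. The fence (two 12 mm wide posts at rack y = -48 and +48 mm joined by this bar) rises from rack x = 0 at the runners, leans 6 degrees away (to +x) and ends 74 mm above the runners; axes as the rack's
- keeper (a joint): red keeper on a vertical axis beside the rack. 0: its tongue points to the rack's -x, fully clear of the plate; 1.57 (end stop, locked): the tongue points to the rack's +y, in front of the standing plate's foot. It grows as the knob turns clockwise seen from above. Stiff (0.06 N m), stays where it is left. Above about 0.45 the tongue reaches over the plate and stops it from standing up.
- keeper_grip (a point): centre of the keeper's knob, on its axis, 114 mm above the table: an upright bar, 44 mm long in line with the tongue, 12 mm thick, 32 mm high. The tongue (12 mm wide, 10 mm high, its underside 55 mm above the table) reaches 80 mm from the axis. The point turns with the keeper; its -x axis points along the tongue.
- vial_a: bystander, loose: small clear glass sample jar with white cap, 38 mm diameter, 70 mm tall; origin at the centre of its underside
- vial_b: bystander, loose: small amber sample jar with orange cap, 38 mm diameter, 70 mm tall; origin at the centre of its underside
- beaker: bystander, loose: open white plastic beaker, 68 mm diameter, 85 mm tall; origin at the centre of its underside
- wash: bystander, loose: white bottle with blue cap, 64 mm diameter, 150 mm tall; origin at the centre of its underside
- jug: bystander, loose: white plastic measuring jug, 100 mm diameter, 120 mm tall, handle on its +y side; origin at the centre of its underside
- reagent: bystander, loose: amber jar with red cap, 70 mm diameter, 120 mm tall; origin at the centre of its underside
- block: bystander, loose: yellow plastic block, 50 x 90 x 35 mm; origin at the centre of its underside
Not all that is in view belongs to the job. What is meant by the plate is not green, pink or yellow, and is the smaller of those in its own colour.

How it is judged (in metres and radians):
On the way, in this order (a step that is already met when the one before it is completed fails the run):
1. the plate stands upright on its far edge against the fence (angle between plate's own x axis and vertical above 2.92 rad and z of plate_foot in the frame of rack between 0.03 and 0.05 m and x of plate_foot in the frame of rack between -0.02 and 0.01 m and y of plate_foot in the frame of rack between -0.04 and 0.022 m), for 0.2 s.
2. the keeper is turned home in front of it (value of joint keeper above 1.4 rad), for 0.2 s.
At the end, for the whole second after the job is handed in: The plate stands at rest on its far edge on the runners, within 12 degrees of vertical, its foot within 20 mm of the fence and at most 22 mm off the rack's middle away from the keeper (40 mm towards it), so that the tongue covers it; the keeper stands at 1.40 rad or more (all of step 1 and value of joint keeper above 1.4 rad and linear speed of plate below 0.02 m/s and angular speed of plate below 0.1 rad/s); the robot touches nothing.
It fails at once if the plate's far edge is lifted more than 30 mm off the runners (the plate is carried, not tipped) (z of plate_foot in the frame of rack above 0.075 m).
It fails at once if a bystander is shifted by more than 30 mm or knocked over (distance of any of vial_a, vial_b, beaker, wash, jug, reagent, block from where it was at the start of the episode above 0.03 m or angle between any of vial_a, vial_b, beaker, wash, jug, reagent, block's own z axis and vertical above 0.5 rad).
It also fails if it takes over 61 s, if anything falls off the work surface, if the arm or the gripper's body presses on something with over 40 N, if the wrist force passes 120 N, or if a joint passes its speed limit or range.

## Working session

There is one attempt and no reset: what is moved stays moved. The work goes in short steps, Python scripts to look and compute and a tool call to move; the robot and the scene stay as the last step left them, time stands still between calls to the robot, and variables do not carry over. Pictures are saved under pics/ and viewed, at most 10 in all, crops included, and the job is handed in when it is done.

Besides the shell and the picture viewer there is one more tool, called as name([rows], argument=value, ...), one row to a line, values as JSON. step_arm: Moves the arm, as the interface text tells. Its arguments: {"type":"object","properties":{"plan":{"type":"array","items":{"type":"array","items":{"type":"number","minimum":-1,"maximum":1}}},"force":{"type":"number"}},"required":["plan"]}

```bash
mkdir -p pics
cat > h.py <<'E'
import numpy as np, cv2
from plant import manip, optics
def ray(name,u,v):
    c=optics.camera_info(name);K=np.array(c["mtx"]);T=np.array(c["cam_to_world"])
    d=np.array([(u-K[0,2])/K[0,0],(v-K[1,2])/K[1,1]]);s=d.copy()
    for _ in range(20): s=d/(1+c["k1"]*(s@s))
    return T[:3,3],T[:3,:3]@np.array([s[0],s[1],1])
def onz(name,u,v,z):
    o,d=ray(name,u,v);return o+d*(z-o[2])/d[2]
def proj(name,p):
    c=optics.camera_info(name);K=np.array(c["mtx"]);T=np.array(c["cam_to_world"])
    q=T[:3,:3].T@(np.array(p)-T[:3,3]);s=q[:2]/q[2];s=s*(1+c["k1"]*(s@s))
    return np.array([K[0,0]*s[0]+K[0,2],K[1,1]*s[1]+K[1,2]])
def two(a,b):
    (o1,d1),(o2,d2)=ray("top",*a),ray("side",*b)
    t=np.linalg.lstsq(np.c_[d1,-d2],o2-o1,rcond=None)[0]
    p,q=o1+t[0]*d1,o2+t[1]*d2
    return (p+q)/2,np.linalg.norm(p-q)
E
python3 - <<'E'
from h import *
for n in ("top","side"):
    im=optics.camera(n)[...,::-1];cv2.imwrite(f"pics/{n}0.png",im)
    print(n,np.round(np.array(optics.camera_info(n)["cam_to_world"]),3).tolist(),optics.camera_info(n)["mtx"])
a,b=[cv2.imread(f"pics/{n}0.png") for n in("top","side")]
cv2.imwrite("pics/t0.png",cv2.resize(a,(800,600),interpolation=cv2.INTER_CUBIC))
cv2.imwrite("pics/s0.png",cv2.resize(b,(800,600),interpolation=cv2.INTER_CUBIC))
E
```

```text
top [[0.017, -0.991, 0.133, 0.356], [-1.0, -0.018, -0.008, 0.023], [0.01, -0.133, -0.991, 1.284], [0.0, 0.0, 0.0, 1.0]] [[372.39020525   0.         252.42101037]
 [  0.         372.39020525 195.27874808]
 [  0.           0.           1.        ]]
side [[-0.588, -0.497, 0.638, -0.474], [-0.809, 0.361, -0.464, 0.769], [-0.0, -0.789, -0.614, 1.064], [0.0, 0.0, 0.0, 1.0]] [[463.58399592   0.         252.26527682]
 [  0.         463.58399592 192.61226148]
 [  0.           0.           1.        ]]
```

View pics/t0.png

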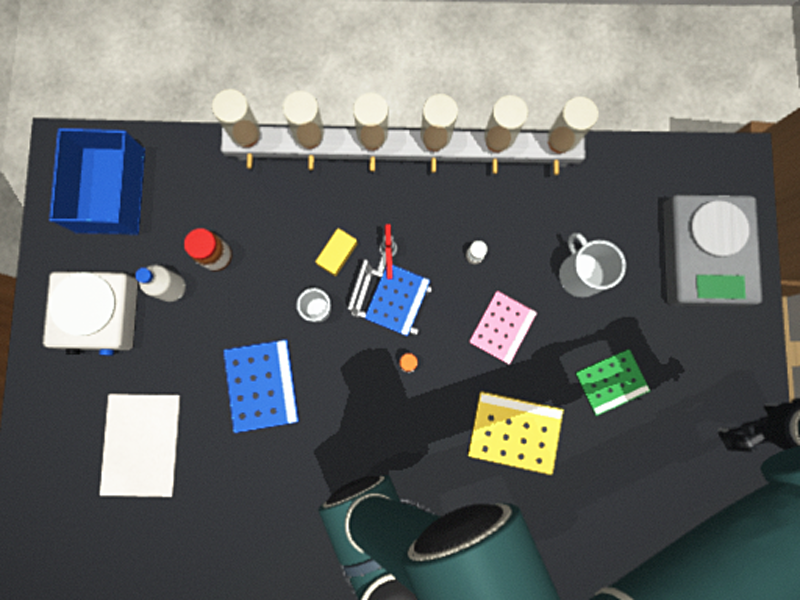

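View pics/s0.png

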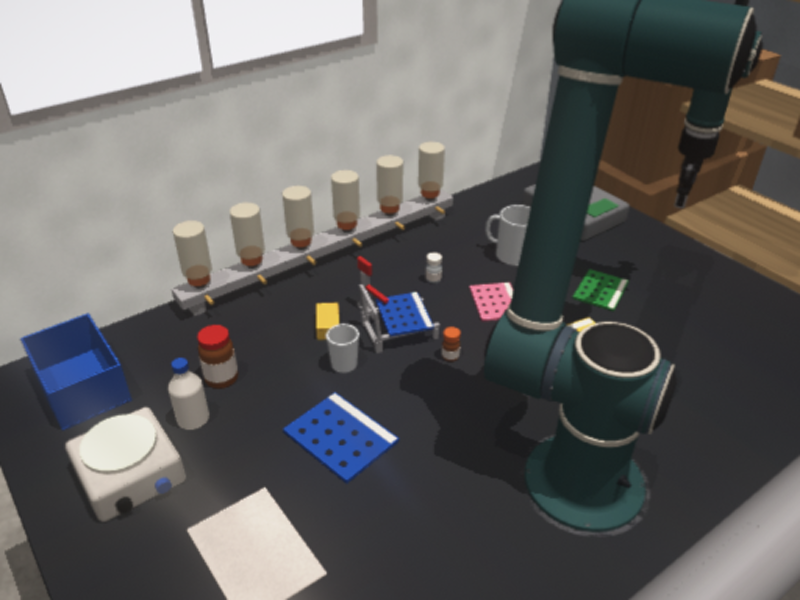

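The two blue plates are at top-view (262,387), large and on the table, and (398,299), smaller and on the rack runners. The second fits: it's the smaller of the blue ones and sits on the rack. The crop will confirm it.

Run:
```python
import cv2,numpy as np
a=cv2.imread("pics/top0.png")[135:225,195:285]; b=cv2.imread("pics/side0.png")[155:235,200:300]
a=cv2.resize(a,None,fx=6,fy=6,interpolation=cv2.INTER_CUBIC)
cv2.imwrite("pics/c0.png",a)
b=cv2.resize(b,None,fx=7,fy=7,interpolation=cv2.INTER_CUBIC); cv2.imwrite("pics/c1.png",b)
```

```text
(no output)
```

View pics/c0.png

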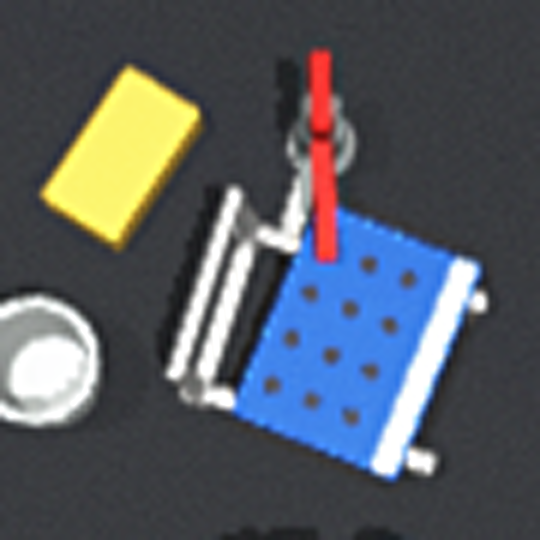

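View pics/c1.png

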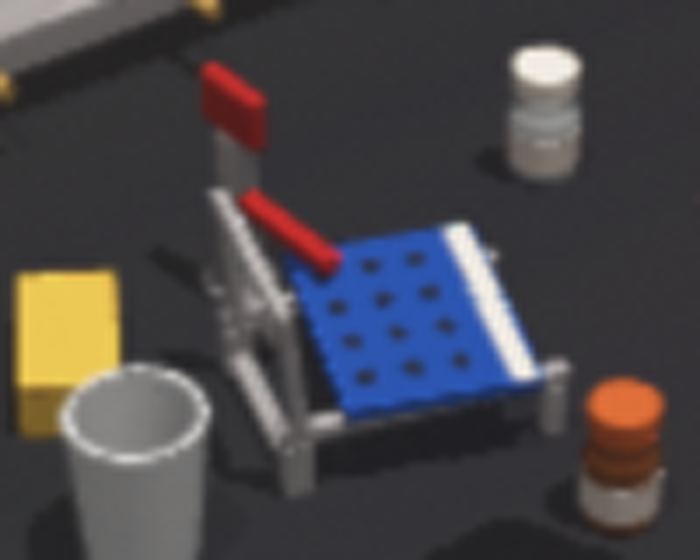

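```bash
cat > m.py <<'E'
from h import *
t=lambda x,y:((x+.5)/6-.5+195,(y+.5)/6-.5+135)
s=lambda x,y:((x+.5)/7-.5+200,(y+.5)/7-.5+155)
f=lambda p:np.round(p,4)
im=cv2.imread("pics/top0.png");hsv=cv2.cvtColor(im,cv2.COLOR_BGR2HSV)
P=[onz("top",*t(*c),.048) for c in((340,207),(480,265),(397,478),(240,412))]
print("plate",[f(p) for p in P])
R=[onz("top",*t(*c),.04) for c in((485,302),(430,460))];print("runner ends",[f(p) for p in R])
F=[onz("top",*t(*c),.114) for c in((237,190),(178,378))];print("fence top",[f(p) for p in F])
print("knob",[f(onz("top",*t(*c),.13)) for c in((320,52),(321,134))],"tip",f(onz("top",*t(326,262),.065)))
print("knob side",f(onz("side",*s(238,85),.13)))
c=sum(P)/4; print("c",f(c))
ux=(P[0]+P[3]-P[1]-P[2]);print("plate yaw",np.degrees(np.arctan2(ux[1],ux[0])),np.linalg.norm(ux)/2)
for a,b in((R[0],R[1]),(F[0],F[1])):
    d=b-a;print("rack yaw",np.degrees(np.arctan2(d[1],d[0]))-90,np.linalg.norm(d))
# bystanders near
for n,x,z in(("beaker",(40,360),.085),("block",(122,165),.035),):print(n,f(onz("top",*t(*x),z)))
print("vialb",f(onz("top",409*.64,362*.64,.07)),"vialA",f(onz("top",479*.64,247*.64,.07)),"pink",f(onz("top",503*.64,327*.64,0)))
E
python3 m.py
```

```text
plate [array([0.6113, 0.0184, 0.048 ]), array([ 0.5796, -0.0608,  0.048 ]), array([ 0.4588, -0.0159,  0.048 ]), array([0.494, 0.072, 0.048])]
runner ends [array([ 0.5599, -0.0644,  0.04  ]), array([ 0.4699, -0.0344,  0.04  ])]
fence top [array([0.6058, 0.0737, 0.114 ]), array([0.5041, 0.1025, 0.114 ])]
knob [array([0.6779, 0.0307, 0.13  ]), array([0.6334, 0.0294, 0.13  ])] tip [0.5766 0.0257 0.065 ]
knob side [0.6561 0.0299 0.13  ]
c [0.5359 0.0034 0.048 ]
plate yaw 68.16660605815797 0.09001661075114306
rack yaw 71.57655962444005 0.0948606810105796
rack yaw 74.21282496071112 0.10567675150837395
beaker [0.5163 0.1793 0.085 ]
block [0.6359 0.143  0.035 ]
vialb [ 0.4003 -0.0192  0.07  ] vialA [ 0.6475 -0.1654  0.07  ] pink [ 0.4838 -0.2291  0.    ]
```

The crop confirms the smaller blue plate: 12 dots, on the runners, stripe towards the robot's right. The red tongue lies over its far corner (crop pixel 327,260), so the keeper is at about 1.2 rad. I'll swing it clear first.

```bash
cat >> h.py <<'E'
from scipy.spatial.transform import Rotation as Ro
YAW=np.radians(72.5);RX=np.array([np.cos(YAW),np.sin(YAW),0]);RY=np.array([-np.sin(YAW),np.cos(YAW),0]);RO=np.array([.552,.081,0])
Z=np.array([0,0,1.])
def rack(p): d=np.array(p)-RO;return np.array([d@RX,d@RY,d[2]])
def wr(x,y,z): return RO+x*RX+y*RY+z*Z
def down(a): # tool down, closing axis (tool y) at world angle a deg
    y=np.array([np.cos(np.radians(a)),np.sin(np.radians(a)),0]);z=-Z;return np.c_[np.cross(y,z),y,z]
def tilt(pitch,flip=1): # tool z in rack xz plane pitch deg below +x, closing axis in that plane
    p=np.radians(pitch);z=np.cos(p)*RX-np.sin(p)*Z;x=flip*RY;return np.c_[x,np.cross(z,x),z]
def rel(p,R,s=None):
    s=s or manip.sense();R0=np.array(s["orientation"]);
    sh=R0.T@(np.array(p)-s["position"])*10
    rv=Ro.from_matrix(R0.T@R).as_rotvec(degrees=True)/8
    return np.round(rv,2),np.round(sh,3)   # turn in tool axes (units), shift in current tool axes (units)
def show():
    s=manip.sense();print("t",s["time_s"],"p",np.round(s["position"],4),"rack",np.round(rack(s["position"]),4),"j",np.round(s["joints"],1),"F",np.round(s["wrist_force"],1),"w",s["gripper_width"]);return s
E
python3 - <<'E'
from h import *
s=show();print(np.round(s["orientation"],3))
for a in (93,-87):print(a,rel([.656,.03,.22],down(a)))
E
```

```text
t 0.1 p [ 0.3029 -0.6025  0.2491] rack [-0.7268  0.032   0.2491] j [-65.4  15.2  92.    0.   73.   -2.1] F [-0.2 -1.  -0.7] w 0.08552856656471045
[[ 0.893  0.449 -0.001]
 [ 0.449 -0.893  0.002]
 [ 0.    -0.002 -1.   ]]
93 (array([ -0.  ,  -0.02, -19.54]), array([ 5.995, -4.065,  0.3  ]))
-87 (array([-0.02,  0.  ,  2.96]), array([ 5.995, -4.065,  0.3  ]))
```

step_arm([
  [0, 0, 0, 0.43, -0.29, 0, 0],
  [0, 0, 0, 0.43, -0.29, 0, 0],
  [0, 0, 0, 0.43, -0.29, 0, 0],
  [0, 0, 0, 0.43, -0.29, 0, 0],
  [0, 0, 0, 0.43, -0.29, 0, 0],
  [0, 0, 0, 0.43, -0.29, 0, 0],
  [0, 0, 0, 0.43, -0.29, 0, 0],
  [0, 0, 0, 0.43, -0.29, 0, 0],
  [0, 0, 0, 0.43, -0.29, 0, 0],
  [0, 0, 0, 0.43, -0.29, 0, 0],
])

```text
time_s: 1.35
position: [0.5574, -0.1492, 0.2498]
orientation: [[0.893, 0.449, -0.001], [0.449, -0.893, 0.0], [-0.001, -0.0, -1.0]]
wrist_force: [0.5, -0.6, 0.2]
gripper_width: 0.0428
grasp_force: 0.0
```

step_arm([
  [0, 0, 0, 0.43, -0.29, 0, 0],
  [0, 0, 0, 0.43, -0.29, 0, 0],
  [0, 0, 0, 0.43, -0.29, 0, 0],
  [0, 0, 0, 0.41, -0.29, 0, 0],
  [0, 0, 0.98, 0, 0, 0, 0],
  [0, 0, 0.98, 0, 0, 0, 0],
  [0, 0, 1, 0, 0, 0, 0],
  [0, 0, 0, 0, 0, 0, 0],
])

```text
time_s: 2.35
position: [0.6565, 0.0292, 0.2496]
orientation: [[0.999, 0.054, -0.001], [0.054, -0.999, -0.0], [-0.001, -0.0, -1.0]]
wrist_force: [0.3, 0.0, -0.0]
gripper_width: 0.0426
grasp_force: 0.0
```

Run:
```python
from h import *
s=show();print(rel([.656,.03,.118],down(-87)))
```

```text
t 2.35 p [0.6565 0.0292 0.2496] rack [-0.0179 -0.1153  0.2496] j [ 0.4 13.3 94.2  0.  72.5 87.3] F [ 0.3  0.  -0. ] w 0.042635715492301926
(array([-0.  ,  0.01,  0.01]), array([-0.003, -0.008,  1.316]))
```

step_arm([
  [0, 0, 0, 0, 0, 0.45, 0],
  [0, 0, 0, 0, 0, 0.45, 0],
  [0, 0, 0, 0, 0, 0.4, 0],
  [0, 0, 0, 0, 0, 0, -1],
  [0, 0, 0, 0, 0, 0, -1],
  [0, 0, 0, 0, 0, 0, -1],
  [0, 0, 0, 0, 0, 0, -1],
], force=40)

```text
time_s: 3.22
position: [0.6568, 0.0295, 0.1206]
orientation: [[0.999, 0.053, -0.0], [0.053, -0.999, 0.0], [-0.0, -0.0, -1.0]]
wrist_force: [-0.3, 2.4, -8.2]
gripper_width: 0.0116
grasp_force: 44.1
```

step_arm([
  [0, 0, -0.8, 0, 0, 0, -1],
  [0, 0, -0.8, 0, 0, 0, -1],
  [0, 0, -0.8, 0, 0, 0, -1],
  [0, 0, -0.8, 0, 0, 0, -1],
  [0, 0, -0.8, 0, 0, 0, -1],
  [0, 0, -0.8, 0, 0, 0, -1],
  [0, 0, -0.8, 0, 0, 0, -1],
  [0, 0, -0.8, 0, 0, 0, -1],
  [0, 0, -0.8, 0, 0, 0, -1],
  [0, 0, -0.8, 0, 0, 0, -1],
])

```text
time_s: 4.47
position: [0.6579, 0.028, 0.1206]
orientation: [[0.387, 0.922, 0.003], [0.922, -0.387, -0.002], [-0.0, 0.003, -1.0]]
wrist_force: [3.6, -2.6, -10.6]
gripper_width: 0.0114
grasp_force: 43.7
```

Run:
```python
from h import *
s=show();print(np.round(s["orientation"],3),s["wrist_torque"],s["grasp_force"])
```

```text
t 4.475 p [0.6579 0.028  0.1206] rack [-0.0187 -0.117   0.1206] j [ 3.00e-01  1.92e+01  1.01e+02 -1.00e-01  5.97e+01  2.32e+01] F [  3.6  -2.6 -10.6] w 0.011430084130102318
[[ 0.387  0.922  0.003]
 [ 0.922 -0.387 -0.002]
 [-0.     0.003 -1.   ]] [-0.32355776 -0.55125076 -0.06319306] 43.71011137962341
```

step_arm([
  [0, 0, 0, 0, 0, 0, 0],
  [0, 0, 0, 0, 0, 0, 0],
  [0, 0, 0, 0, 0, -0.5, 0],
  [0, 0, 0, 0, 0, -0.5, 0],
])

```text
time_s: 4.97
position: [0.657, 0.0292, 0.2222]
orientation: [[0.392, 0.92, 0.001], [0.92, -0.392, -0.0], [0.0, 0.001, -1.0]]
wrist_force: [0.4, -0.5, 0.9]
gripper_width: 0.0429
grasp_force: 0.0
```

Run:
```python
from h import *
s=show()
for fl in(1,-1):
  for pitch in(30,90):
    for j23 in (100,115,130):
      A=Ro.from_euler("ZY",[-20 if pitch<40 else 0,j23],degrees=True).as_matrix()
      e=Ro.from_matrix(A.T@tilt(pitch,fl)@Ro.from_euler("z",-90,degrees=True).as_matrix()).as_euler("ZYZ",degrees=True)
      print(fl,pitch,j23,np.round(e))
```

```text
t 4.975 p [0.657  0.0292 0.2222] rack [-0.0179 -0.1157  0.2222] j [ 0.4 14.3 96.  -0.  69.7 23.4] F [ 0.4 -0.5  0.9] w 0.04291670664838813
1 30 100 [  60.   87. -100.]
1 30 115 [  62.   80. -113.]
1 30 130 [  65.   73. -127.]
1 90 100 [  0.  80. -72.]
1 90 115 [  0.  65. -72.]
1 90 130 [  0.  50. -72.]
-1 30 100 [60. 87. 80.]
-1 30 115 [62. 80. 67.]
-1 30 130 [65. 73. 53.]
-1 90 100 [  0.  80. 108.]
-1 90 115 [  0.  65. 108.]
-1 90 130 [  0.  50. 108.]
```

Run:
```python
from h import *
s=show();p=wr(-.25,-.008,.2);print(rel(p,tilt(30,-1)))
```

```text
t 4.975 p [0.657  0.0292 0.2222] rack [-0.0179 -0.1157  0.2222] j [ 0.4 14.3 96.  -0.  69.7 23.4] F [ 0.4 -0.5  0.9] w 0.04291670664838813
(array([6.05, 5.48, 9.5 ]), array([-2.415, -0.847,  0.221]))
```

step_arm([
  [0, 0, 0, -0.48, -0.17, -0.06, -0.3],
  [0, 0, 0, -0.48, -0.17, -0.06, -0.3],
  [0, 0, 0, -0.48, -0.17, -0.06, -0.3],
  [0, 0, 0, -0.48, -0.17, -0.06, -0.3],
  [0, 0, 0, -0.48, -0.17, -0.06, -0.3],
  [0.4, 0.37, 0.63, 0, 0, 0, -0.3],
  [0.4, 0.37, 0.63, 0, 0, 0, -0.3],
  [0.4, 0.37, 0.63, 0, 0, 0, -0.3],
  [0.4, 0.37, 0.63, 0, 0, 0, -0.3],
  [0.4, 0.37, 0.63, 0, 0, 0, -0.3],
])

```text
time_s: 6.22
position: [0.4858, -0.1591, 0.2521]
orientation: [[0.758, 0.648, -0.071], [0.625, -0.692, 0.361], [0.186, -0.318, -0.93]]
wrist_force: [0.3, 0.3, 0.4]
gripper_width: 0.03
grasp_force: 0.0
```

step_arm([
  [0.4, 0.37, 0.63, 0, 0, 0, -0.3],
  [0.4, 0.37, 0.63, 0, 0, 0, -0.3],
  [0.4, 0.37, 0.63, 0, 0, 0, -0.3],
  [0.4, 0.37, 0.63, 0, 0, 0, -0.3],
  [0.4, 0.37, 0.63, 0, 0, 0, -0.3],
  [0.4, 0.37, 0.63, 0, 0, 0, -0.3],
  [0.4, 0.37, 0.63, 0, 0, 0, -0.3],
  [0.4, 0.37, 0.63, 0, 0, 0, -0.3],
  [0.4, 0.37, 0.63, 0, 0, 0, -0.3],
  [0.4, 0.37, 0.63, 0, 0, 0, -0.3],
])

```text
time_s: 7.48
position: [0.4855, -0.1594, 0.2515]
orientation: [[0.953, -0.141, 0.267], [-0.302, -0.478, 0.825], [0.012, -0.867, -0.498]]
wrist_force: [1.2, 0.4, -0.4]
gripper_width: 0.03
grasp_force: 0.0
```

Run:
```python
from h import *
s=show();R=tilt(30,-1);print(rel(wr(-.17,-.008,.09),R));
for n in("top","side"):cv2.imwrite(f"pics/{n}1.png",optics.camera(n)[...,::-1])
a=cv2.imread("pics/top1.png")[135:235,190:290];b=cv2.imread("pics/side1.png")[125:245,200:320]
cv2.imwrite("pics/v1.png",np.hstack([cv2.resize(x,(400,400),interpolation=cv2.INTER_CUBIC) for x in(a,b)]))
```

```text
t 7.475 p [ 0.4855 -0.1594  0.2515] rack [-0.2493 -0.0089  0.2515] j [-49.7  14.4 111.4  47.7  94.5  43. ] F [ 1.2  0.4 -0.4] w 0.029979166510627753
(array([-0.01, -0.05,  0.07]), array([-0.029,  1.005,  1.492]))
```

View pics/v1.png

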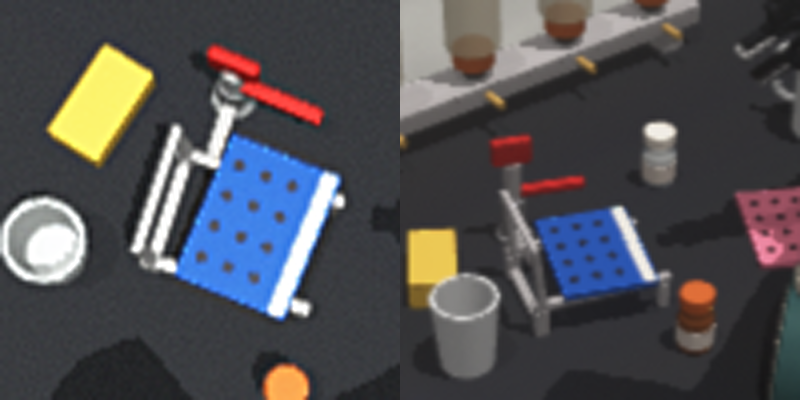

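Keeper now clear (tongue at crop (285,100)), plate undisturbed. I'll approach the free edge.

step_arm([
  [0, 0, 0, 0, 0.25, 0.37, -0.3],
  [0, 0, 0, 0, 0.25, 0.37, -0.3],
  [0, 0, 0, 0, 0.25, 0.37, -0.3],
  [0, 0, 0, -0.03, 0.25, 0.37, -0.3],
  [0, 0, 0, 0, 0.18, 0.1, -0.3],
  [0, 0, 0, 0, 0.18, 0.1, -0.3],
  [0, 0, 0, 0, 0, 0, -0.3],
])

```text
time_s: 8.45
position: [0.5078, -0.0839, 0.0483]
orientation: [[0.955, -0.139, 0.263], [-0.297, -0.479, 0.826], [0.011, -0.867, -0.499]]
wrist_force: [-1.0, 0.1, -0.1]
gripper_width: 0.0297
grasp_force: 0.0
```

Run:
```python
from h import *
s=show();print(rel(wr(-.115,-.008,.048),tilt(30,-1)))
im=optics.camera("side")[...,::-1];cv2.imwrite("pics/side2.png",im)
cv2.imwrite("pics/v2.png",cv2.resize(im[125:245,220:360],(700,600),interpolation=cv2.INTER_CUBIC))
```

```text
t 8.45 p [ 0.5078 -0.0839  0.0483] rack [-0.1706 -0.0075  0.0483] j [-42.7  29.9 118.5  53.8  76.5  28.4] F [-1.   0.1 -0.1] w 0.02966543928965081
(array([-0.01, -0.02,  0.08]), array([ 0.007, -0.274,  0.483]))
```

View pics/v2.png

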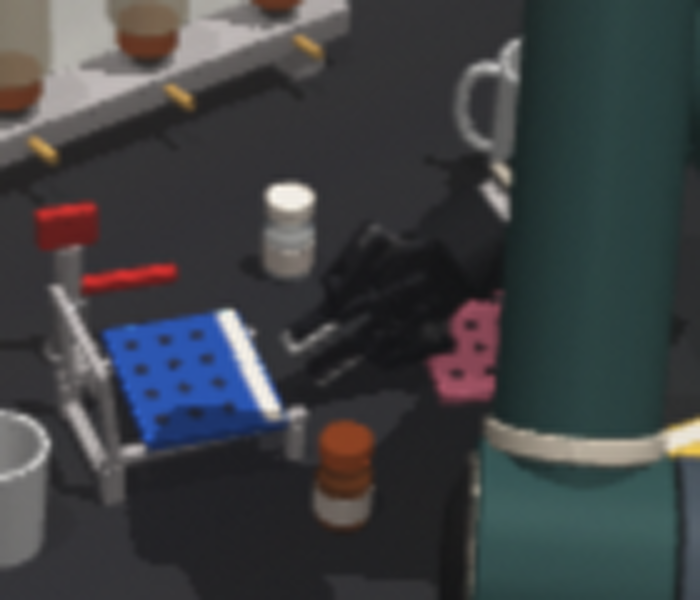

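The picture shows the open jaw at (300,340) to (330,378), in front of the stripe at (255,365), with the vials clear. I'll advance slowly.

step_arm([
  [0, 0, 0, 0, -0.07, 0.12, -0.3],
  [0, 0, 0, 0, -0.07, 0.12, -0.3],
  [0, 0, 0, 0, -0.07, 0.12, -0.3],
  [0, 0, 0, 0, -0.065, 0.12, -0.3],
  [0, 0, 0, 0, 0, 0, -0.3],
])

```text
time_s: 9.12
position: [0.5238, -0.0297, 0.0486]
orientation: [[0.955, -0.139, 0.263], [-0.297, -0.478, 0.826], [0.011, -0.867, -0.498]]
wrist_force: [-0.6, -0.1, 0.9]
gripper_width: 0.0301
grasp_force: 0.0
```

Run:
```python
from h import *
s=show()
for n in("top","side"):cv2.imwrite(f"pics/{n}3.png",optics.camera(n)[...,::-1])
a=cv2.imread("pics/top3.png")[135:235,190:290];b=cv2.imread("pics/side3.png")[145:245,210:310]
cv2.imwrite("pics/v3.png",np.hstack([cv2.resize(x,(400,400),interpolation=cv2.INTER_CUBIC) for x in(a,b)]))
```

```text
t 9.125 p [ 0.5238 -0.0297  0.0486] rack [-0.1141 -0.0064  0.0486] j [-37.3  28.6 121.   58.4  73.6  29.1] F [-0.6 -0.1  0.9] w 0.030097218150669236
```

View pics/v3.png

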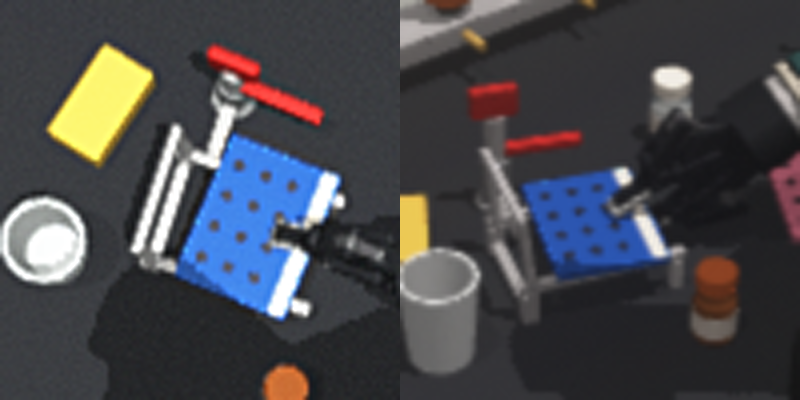

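The upper finger is over the stripe (top crop (285,235)), the lower one is beneath it, and the plate hasn't moved. I'll push towards the fence.

step_arm([
  [0, 0, 0, 0, -0.04, 0.07, -0.3],
  [0, 0, 0, 0, -0.04, 0.07, -0.3],
  [0, 0, 0, 0, -0.04, 0.07, -0.3],
  [0, 0, 0, 0, 0, 0, -0.3],
])

```text
time_s: 9.72
position: [0.5311, -0.0073, 0.0485]
orientation: [[0.955, -0.139, 0.264], [-0.298, -0.478, 0.826], [0.011, -0.867, -0.498]]
wrist_force: [-0.1, -0.4, 0.2]
gripper_width: 0.0299
grasp_force: 0.0
```

step_arm([
  [0, 0, 0, 0, -0.04, 0.07, -0.3],
  [0, 0, 0, 0, 0, 0, -0.3],
])

```text
time_s: 9.98
position: [0.5337, -0.0, 0.0485]
orientation: [[0.954, -0.139, 0.264], [-0.298, -0.478, 0.826], [0.012, -0.867, -0.498]]
wrist_force: [0.4, -0.0, -0.9]
gripper_width: 0.0299
grasp_force: 0.4
```

```bash
cat > look.py <<'E'
import sys
from h import *
k=sys.argv[1];s=show()
im={}
for n in("top","side"):im[n]=np.ascontiguousarray(optics.camera(n)[...,::-1]);cv2.imwrite(f"pics/{n}{k}.png",im[n])
a=im["top"][135:235,190:290];b=im["side"][125:245,200:320]
cv2.imwrite(f"pics/v{k}.png",np.hstack([cv2.resize(x,(400,400),interpolation=cv2.INTER_CUBIC) for x in(a,b)]))
h=cv2.cvtColor(im["top"],cv2.COLOR_BGR2HSV)[135:225,215:285];m=cv2.inRange(h,(100,120,60),(125,255,255))
c=max(cv2.findContours(m,0,2)[0],key=cv2.contourArea);box=cv2.boxPoints(cv2.minAreaRect(c))+[215,135]
print("blue box rack at z=.048:",[np.round(rack(onz("top",u,v,.048))[:2],3).tolist() for u,v in box])
E
python3 look.py 4
```

```text
t 9.975 p [ 0.5337 -0.      0.0485] rack [-0.0828 -0.007   0.0485] j [-34.   28.1 122.   61.1  71.9  29.5] F [ 0.4 -0.  -0.9] w 0.02991550065395465
blue box rack at z=.048: [[-0.004, 0.062], [-0.0, -0.073], [-0.101, -0.075], [-0.103, 0.06]]
```

View pics/v4.png

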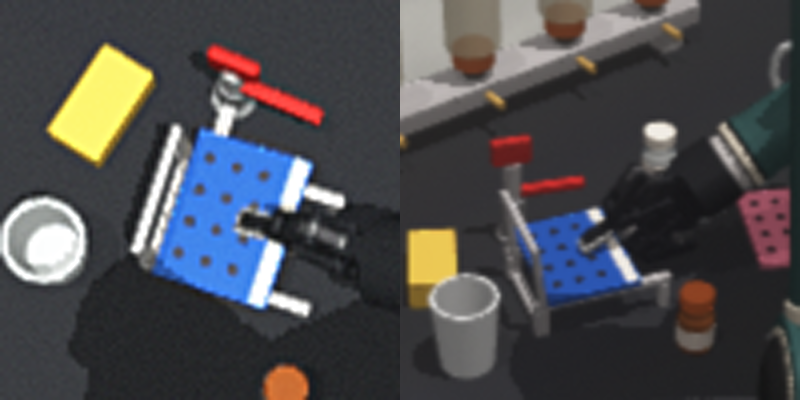

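The plate is now square against the fence and the jaw straddles its free edge. I'll lift along the arc to about 30°.

step_arm([
  [0, 0, 0, 0, -0.08, -0.03, -0.3],
  [0, 0, 0, 0, -0.08, -0.03, -0.3],
  [0, 0, 0, 0, -0.085, -0.02, -0.3],
  [0, 0, 0, 0, -0.085, -0.02, -0.3],
  [0, 0, 0, 0, -0.09, -0.005, -0.3],
  [0, 0, 0, 0, -0.09, -0.005, -0.3],
  [0, 0, 0, 0, 0, 0, -0.55],
  [0, 0, 0, 0, 0, 0, -0.55],
])

```text
time_s: 11.08
position: [0.5379, 0.0149, 0.0981]
orientation: [[0.954, -0.139, 0.265], [-0.299, -0.479, 0.826], [0.012, -0.867, -0.498]]
wrist_force: [-0.2, -1.4, -0.6]
gripper_width: 0.0197
grasp_force: 0.6
```

```bash
python3 look.py 5
```

```text
t 11.075 p [0.5379 0.0149 0.0981] rack [-0.0673 -0.0064  0.0981] j [-32.4  22.2 122.7  61.   73.6  34.7] F [-0.2 -1.4 -0.6] w 0.019691568819373707
blue box rack at z=.048: [[-0.004, 0.059], [0.002, -0.08], [-0.061, -0.082], [-0.066, 0.057]]
```

View pics/v5.png

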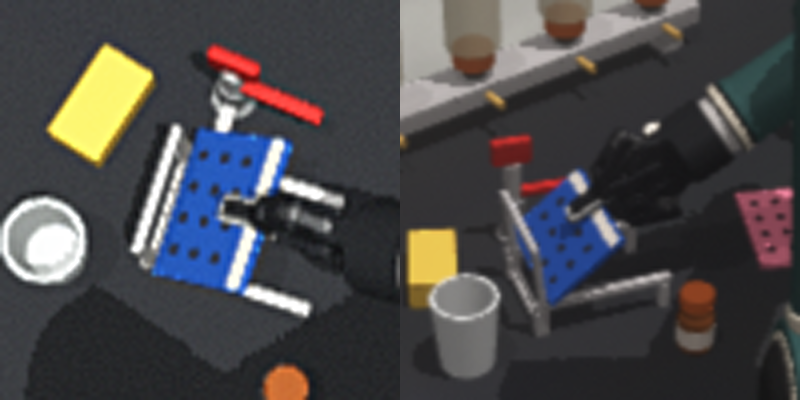

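The plate is up about 35° in the loose jaw with its foot at the fence. I'll continue the rotation about the foot.

step_arm([
  [-0.75, 0, 0, 0, -0.085, 0.005, -0.55],
  [-0.75, 0, 0, 0, -0.085, 0.005, -0.55],
  [-0.75, 0, 0, 0, -0.085, 0.005, -0.55],
  [-0.75, 0, 0, 0, -0.085, 0.005, -0.55],
  [-0.75, 0, 0, 0, -0.085, 0.005, -0.55],
  [0, 0, 0, 0, 0, 0, -0.55],
])

```text
time_s: 11.92
position: [0.5473, 0.045, 0.1294]
orientation: [[0.955, -0.248, 0.16], [-0.295, -0.828, 0.477], [0.014, -0.503, -0.864]]
wrist_force: [-0.3, -0.1, 0.7]
gripper_width: 0.0189
grasp_force: 0.0
```

```bash
python3 look.py 6
```

```text
t 11.925 p [0.5473 0.045  0.1294] rack [-0.0357 -0.0063  0.1294] j [-15.5   6.6 121.   36.9  56.7  69.5] F [-0.3 -0.1  0.7] w 0.018903359820598688
blue box rack at z=.048: [[-0.004, 0.059], [-0.003, -0.008], [-0.039, -0.008], [-0.04, 0.059]]
```

step_arm([
  [-0.75, 0, 0, 0, -0.085, 0.005, -0.55],
  [-0.75, 0, 0, 0, -0.085, 0.005, -0.55],
  [-0.75, 0, 0, 0, -0.085, 0.005, -0.55],
  [-0.75, 0, 0, 0, -0.085, 0.0, -0.55],
  [-0.75, 0, 0, 0, -0.085, 0.0, -0.55],
  [0, 0, 0, 0, 0, 0, -0.55],
])

```text
time_s: 12.78
position: [0.558, 0.0831, 0.138]
orientation: [[0.955, -0.297, 0.008], [-0.297, -0.955, -0.0], [0.008, -0.002, -1.0]]
wrist_force: [0.4, 0.2, -0.2]
gripper_width: 0.0192
grasp_force: 0.0
```

```bash
python3 look.py 7
```

```text
t 12.775 p [0.558  0.0831 0.138 ] rack [ 0.0038 -0.0051  0.138 ] j [ 6.000e+00  8.500e+00  1.124e+02 -1.000e-01  5.870e+01  1.133e+02] F [ 0.4  0.2 -0.2] w 0.01919172163272406
blue box rack at z=.048: [[0.016, 0.059], [0.017, -0.007], [-0.011, -0.007], [-0.011, 0.059]]
```

View pics/v7.png

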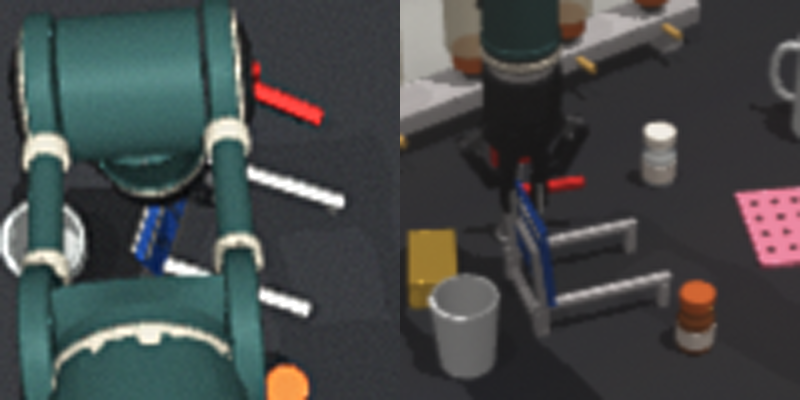

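The plate stands along the fence (side crop (535,245)). I'll nudge it onto the fence.

step_arm([
  [0, 0, 0, 0, -0.03, 0, -0.55],
  [0, 0, 0, 0, -0.03, 0, -0.55],
  [0, 0, 0, 0, -0.03, 0, -0.55],
  [0, 0, 0, 0, 0, 0, -0.55],
])

```text
time_s: 13.38
position: [0.5607, 0.0894, 0.1403]
orientation: [[0.954, -0.299, 0.01], [-0.299, -0.954, -0.003], [0.011, 0.0, -1.0]]
wrist_force: [-3.0, -5.1, 5.4]
gripper_width: 0.0193
grasp_force: 3.8
```

```bash
python3 look.py 8
```

```text
t 13.375 p [0.5607 0.0894 0.1403] rack [ 0.0107 -0.0058  0.1403] j [  6.7   8.7 111.9  -0.3  58.9 114.2] F [-3.  -5.1  5.4] w 0.019322401514928398
blue box rack at z=.048: [[0.026, 0.055], [0.027, -0.014], [-0.034, -0.014], [-0.034, 0.055]]
```

step_arm([
  [0, 0, 0, 0, 0.01, -0.03, -0.55],
  [0, 0, 0, 0, 0.01, 0, -0.2],
  [0, 0, 0, 0, 0, 0, -0.2],
  [0, 0, 0, 0, 0, -0.2, -0.2],
  [0, 0, 0, 0, 0, -0.4, -0.2],
  [0, 0, 0, 0, 0, -0.4, 0],
  [0, 0, 0, 0, 0, 0, 0],
])

```text
time_s: 14.35
position: [0.5622, 0.0897, 0.2473]
orientation: [[0.954, -0.299, 0.02], [-0.299, -0.954, 0.0], [0.019, -0.006, -1.0]]
wrist_force: [0.7, -0.9, 0.6]
gripper_width: 0.043
grasp_force: 0.0
```

```bash
python3 look.py 9
python3 - <<'E'
from h import *
print(rel([.6565,.029,.235],down(-22.5)))
E
```

```text
t 14.35 p [0.5622 0.0897 0.2473] rack [ 0.0114 -0.0071  0.2473] j [ 6.600e+00  3.100e+00  1.060e+02 -1.000e-01  6.970e+01  1.141e+02] F [ 0.7 -0.9  0.6] w 0.04296592836818604
blue box rack at z=.048: [[0.006, 0.059], [0.007, -0.035], [-0.024, -0.035], [-0.025, 0.059]]
(array([  0.05,  -0.09, -10.61]), array([1.104, 0.286, 0.091]))
```

step_arm([
  [0, 0, 0, 0.37, 0.095, 0, 0],
  [0, 0, 0, 0.37, 0.095, 0, 0],
  [0, 0, 0, 0.36, 0.095, 0, 0],
  [0, -0.05, -0.95, 0, 0, 0, 0],
  [0, -0.04, -0.95, 0, 0, 0, 0],
  [0.05, 0, -0.95, 0, 0, 0, 0],
  [0, 0, -0.95, 0, 0, 0, 0],
  [0, 0, -0.95, 0, 0, 0, 0],
  [0, 0, -0.95, 0, 0, 0, 0],
  [0, 0, -0.95, 0, 0, 0, 0],
])

```text
time_s: 15.7
position: [0.6547, 0.0291, 0.241]
orientation: [[0.808, 0.589, -0.005], [0.589, -0.808, 0.008], [0.001, -0.009, -1.0]]
wrist_force: [0.1, -0.9, -0.1]
gripper_width: 0.0428
grasp_force: 0.0
```

step_arm([
  [0, 0, -0.98, 0, 0, 0, 0],
  [0, 0, -0.98, 0, 0, 0, 0],
  [0, 0, -1, 0, 0, 0, 0],
  [0, 0, -1, 0, 0, 0, 0],
  [0, 0, 0, 0, 0, 0, 0],
])

```text
time_s: 16.32
position: [0.6548, 0.0291, 0.2414]
orientation: [[0.384, 0.923, -0.005], [0.923, -0.384, 0.008], [0.006, -0.007, -1.0]]
wrist_force: [0.1, -0.2, -0.5]
gripper_width: 0.043
grasp_force: 0.0
```

```bash
python3 look.py 10
python3 - <<'E'
from h import *
print(rel([.6565,.029,.119],down(-22.5)))
E
```

```text
t 16.325 p [0.6548 0.0291 0.2414] rack [-0.0186 -0.1136  0.2414] j [ 0.1 13.5 94.9  0.5 71.9 22.6] F [ 0.1 -0.2 -0.5] w 0.042987074296711905
(array([-0.04, -0.04, -0.02]), array([-0.003,  0.02 ,  1.232]))Traceback (most recent call last):
  File "look.py", line 9, in <module>
    c=max(cv2.findContours(m,0,2)[0],key=cv2.contourArea);box=cv2.boxPoints(cv2.minAreaRect(c))+[215,135]
ValueError: max() iterable argument is empty
```

View pics/v10.png

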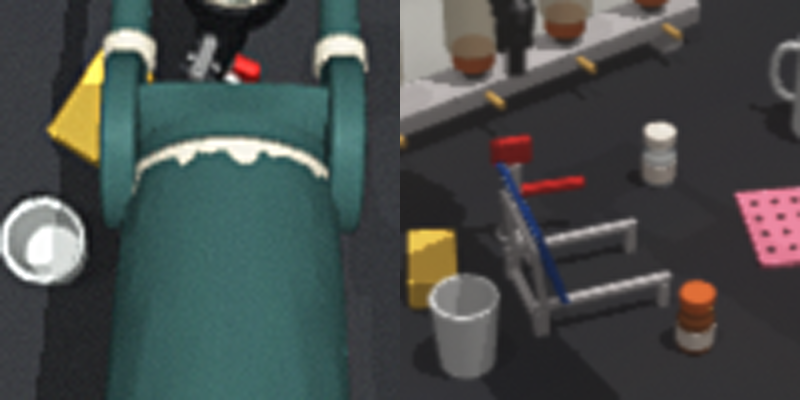

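Run:
```python
from h import *
im=cv2.imread("pics/side10.png");h=cv2.cvtColor(im,cv2.COLOR_BGR2HSV);m=cv2.inRange(h,(105,110,40),(125,255,255));
m[:150]=0;m[230:]=0;m[:,:215]=0;m[:,265:]=0
v,u=np.nonzero(m);print(len(u))
for r in range(v.min(),v.max()+1,4):
    q=u[v==r]
    if len(q):print(r,q.min(),q.max())
i=v.argmax();
for uu in (248.5,250.5):
  for vv in(214,216):print("foot",uu,vv,np.round(rack(onz("side",uu,vv,.04)),4))
# model projections: foot x f, lean so that plate touches fence top; ry=.057
for f in(-.004,-.015,-.02,-.025,-.03):
    a=np.arctan2(.008-f-.004+.0,.074);b=np.array([f,0.058,.04]);t=b+.1*np.array([np.sin(a),0,np.cos(a)])
    print(f,np.degrees(a),[np.round(proj("side",wr(*p)),1).tolist() for p in(b,t,b-[0,.13,0],t-[0,.13,0])])
```

```text
110
174 229 230
178 232 233
182 233 234
186 236 237
190 237 239
194 239 241
198 242 242
202 243 245
206 244 246
210 246 248
214 248 249
foot 248.5 214 [-0.0198  0.0461  0.04  ]
foot 248.5 216 [-0.0165  0.0559  0.04  ]
foot 250.5 214 [-0.0262  0.0482  0.04  ]
foot 250.5 216 [-0.0229  0.0581  0.04  ]
-0.004 6.1701750950296095 [[245.2, 217.2], [241.7, 194.6], [234.0, 194.5], [230.3, 172.4]]
-0.015 14.400021306791055 [[248.3, 216.5], [240.8, 195.4], [237.0, 193.9], [229.5, 173.2]]
-0.02 17.96913974015702 [[249.7, 216.2], [240.5, 195.9], [238.3, 193.7], [229.2, 173.7]]
-0.025 21.39981013208223 [[251.1, 215.9], [240.3, 196.4], [239.6, 193.4], [229.1, 174.2]]
-0.03 24.676863170337064 [[252.5, 215.6], [240.3, 196.9], [241.0, 193.1], [229.0, 174.7]]
```

The plate stands, but its foot has crept about 15 mm out from the fence (side crop (565,300)), so it leans too far. I'll push the foot in with closed fingers, then lock the keeper.

Run:
```python
from h import *
s=show();print(rel(wr(-.2,-.005,.25),tilt(40,-1)))
s2=dict(s);s2["orientation"]=tilt(40,-1);s2["position"]=wr(-.2,-.005,.25)
print(rel(wr(-.08,-.005,.057),tilt(40,-1),s2), np.round(tilt(40,-1).T@RX,3))
```

```text
t 16.425 p [0.6552 0.0291 0.2422] rack [-0.0185 -0.114   0.2422] j [ 0.1 13.5 94.8  0.5 71.9 22.6] F [-0.7 -0.5  0.3] w 0.04274706011727973
(array([4.97, 4.6 , 9.87]), array([-1.905, -0.923, -0.084]))
(array([0., 0., 0.]), array([-0.   ,  0.707,  2.16 ])) [ 0.    -0.643  0.766]
```

step_arm([
  [0, 0, 0, -0.38, -0.185, -0.02, -1],
  [0, 0, 0, -0.38, -0.185, -0.02, -1],
  [0, 0, 0, -0.38, -0.185, -0.02, -1],
  [0, 0, 0, -0.38, -0.185, -0.02, -1],
  [0, 0, 0, -0.38, -0.185, 0, -1],
  [0.38, 0.35, 0.76, 0, 0, 0, -1],
  [0.38, 0.35, 0.76, 0, 0, 0, -1],
  [0.38, 0.35, 0.76, 0, 0, 0, -1],
  [0.38, 0.35, 0.76, 0, 0, 0, -1],
  [0.38, 0.35, 0.76, 0, 0, 0, -1],
])

```text
time_s: 17.68
position: [0.4977, -0.1112, 0.2506]
orientation: [[0.809, 0.584, -0.058], [0.564, -0.746, 0.354], [0.163, -0.319, -0.934]]
wrist_force: [-0.1, 0.5, -0.8]
gripper_width: 0.0001
grasp_force: 0.0
```

step_arm([
  [0.38, 0.35, 0.76, 0, 0, 0, -1],
  [0.38, 0.35, 0.76, 0, 0, 0, -1],
  [0.38, 0.35, 0.76, 0, 0, 0, -1],
  [0.38, 0.35, 0.76, 0, 0, 0, -1],
  [0.38, 0.35, 0.76, 0, 0, 0, -1],
  [0.38, 0.35, 0.76, 0, 0, 0, -1],
  [0.38, 0.35, 0.76, 0, 0, 0, -1],
  [0.38, 0.35, 0.76, 0, 0, 0, -1],
  [0, 0, 0, 0, 0, 0, -1],
])

```text
time_s: 18.8
position: [0.4967, -0.1112, 0.2496]
orientation: [[0.954, -0.195, 0.226], [-0.299, -0.617, 0.728], [-0.002, -0.762, -0.648]]
wrist_force: [1.1, -0.2, -0.1]
gripper_width: 0.0001
grasp_force: 0.0
```

Run:
```python
from h import *
s=show();print(rel(wr(-.085,-.005,.057),tilt(40,-1)))
im=np.ascontiguousarray(optics.camera("top")[...,::-1]);cv2.imwrite("pics/top11.png",im)
h=cv2.cvtColor(im,cv2.COLOR_BGR2HSV);m=cv2.inRange(h,(100,110,40),(125,255,255));m[:140]=0;m[215:]=0;m[:,:205]=0;m[:,270:]=0
v,u=np.nonzero(m);print(len(u))
P=np.array([rack(onz("top",a,b,.04))for a,b in zip(u,v)])
for y in np.arange(-.075,.075,.015):
    q=P[abs(P[:,1]-y)<.006]
    if len(q):print(round(y,3),"foot-side min x",q[:,0].min().round(4))
```

```text
t 18.8 p [ 0.4967 -0.1112  0.2496] rack [-0.2    -0.005   0.2496] j [-42.3   7.4 114.1  43.8  86.3  50.9] F [ 1.1 -0.2 -0.1] w 8.371357584714078e-05
(array([ 0.04,  0.02, -0.01]), array([0.006, 0.723, 2.124]))
488
-0.075 foot-side min x -0.0179
-0.06 foot-side min x -0.0213
-0.045 foot-side min x -0.0203
-0.03 foot-side min x -0.0226
-0.015 foot-side min x -0.0227
0.0 foot-side min x -0.0228
0.015 foot-side min x -0.024
0.03 foot-side min x -0.0242
0.045 foot-side min x -0.0232
0.06 foot-side min x -0.0244
```

step_arm([
  [0, 0, 0, 0, 0.145, 0.425, -1],
  [0, 0, 0, 0, 0.145, 0.425, -1],
  [0, 0, 0, 0, 0.145, 0.425, -1],
  [0, 0, 0, 0, 0.145, 0.425, -1],
  [0, 0, 0, 0, 0.145, 0.425, -1],
  [0, 0, 0, 0, 0, 0, -1],
])

```text
time_s: 19.6
position: [0.5301, 0.0011, 0.0556]
orientation: [[0.956, -0.193, 0.221], [-0.294, -0.618, 0.729], [-0.005, -0.762, -0.647]]
wrist_force: [0.1, -0.0, -0.3]
gripper_width: 0.0
grasp_force: 0.0
```

step_arm([
  [0, 0, 0, 0, -0.064, 0.077, -1],
  [0, 0, 0, 0, -0.064, 0.077, -1],
  [0, 0, 0, 0, -0.064, 0.077, -1],
  [0, 0, 0, 0, -0.064, 0.077, -1],
  [0, 0, 0, 0, -0.032, 0.038, -1],
  [0, 0, 0, 0, -0.019, 0.023, -1],
  [0, 0, 0, 0, 0, 0, -1],
])

```text
time_s: 20.48
position: [0.5464, 0.0444, 0.0575]
orientation: [[0.955, -0.192, 0.227], [-0.298, -0.619, 0.727], [0.001, -0.762, -0.648]]
wrist_force: [-0.2, 0.1, -0.6]
gripper_width: -0.0
grasp_force: 0.0
```

```bash
cat > foot.py <<'E'
from h import *
s=show()
im=np.ascontiguousarray(optics.camera("top")[...,::-1]);cv2.imwrite(f"pics/top{s['time_s']:.1f}.png",im)
h=cv2.cvtColor(im,cv2.COLOR_BGR2HSV);m=cv2.inRange(h,(100,110,40),(125,255,255));m[:140]=0;m[215:]=0;m[:,:205]=0;m[:,270:]=0
v,u=np.nonzero(m)
P=np.array([rack(onz("top",a,b,.04))for a,b in zip(u,v)])
print("front foot x by y:",[(round(y,3),P[abs(P[:,1]-y)<.006][:,0].min().round(3)) for y in np.arange(-.075,.075,.015) if (abs(P[:,1]-y)<.006).any()])
E
python3 foot.py
```

```text
t 20.475 p [0.5464 0.0444 0.0575] rack [-0.0366 -0.0056  0.0575] j [-25.2  20.6 123.7  58.5  62.3  40.7] F [-0.2  0.1 -0.6] w -5.045567841563458e-06
front foot x by y: [(np.float64(-0.075), np.float64(-0.014)), (np.float64(-0.06), np.float64(-0.017)), (np.float64(-0.045), np.float64(-0.017)), (np.float64(-0.03), np.float64(-0.02)), (np.float64(-0.015), np.float64(-0.017)), (np.float64(0.0), np.float64(-0.016)), (np.float64(0.015), np.float64(-0.02)), (np.float64(0.03), np.float64(-0.02)), (np.float64(0.045), np.float64(-0.017)), (np.float64(0.06), np.float64(-0.018))]
```

step_arm([
  [0, 0, 0, 0, -0.026, 0.031, -1],
  [0, 0, 0, 0, -0.026, 0.031, -1],
  [0, 0, 0, 0, 0, 0, -1],
])

```text
time_s: 20.9
position: [0.5486, 0.0524, 0.0573]
orientation: [[0.955, -0.192, 0.227], [-0.297, -0.618, 0.727], [0.0, -0.762, -0.648]]
wrist_force: [-0.2, -0.1, -0.5]
gripper_width: 0.0004
grasp_force: 0.1
```

step_arm([
  [0, 0, 0, 0, -0.013, 0.015, -1],
  [0, 0, 0, 0, -0.013, 0.015, -1],
  [0, 0, 0, 0, 0, 0, -1],
])

```text
time_s: 21.28
position: [0.5493, 0.0537, 0.0572]
orientation: [[0.955, -0.192, 0.227], [-0.297, -0.622, 0.725], [0.002, -0.759, -0.651]]
wrist_force: [-11.0, -16.2, 7.1]
gripper_width: 0.0003
grasp_force: 9.4
```

```bash
python3 foot.py
```

```text
t 21.275 p [0.5493 0.0537 0.0572] rack [-0.0268 -0.0056  0.0572] j [-24.   20.5 123.8  59.1  61.5  41.1] F [-11.  -16.2   7.1] w 0.00034692275726219625
front foot x by y: [(np.float64(-0.075), np.float64(-0.007)), (np.float64(-0.06), np.float64(-0.007)), (np.float64(-0.045), np.float64(-0.006)), (np.float64(-0.03), np.float64(-0.01)), (np.float64(-0.015), np.float64(-0.009)), (np.float64(0.0), np.float64(-0.008)), (np.float64(0.015), np.float64(-0.01)), (np.float64(0.03), np.float64(-0.01)), (np.float64(0.045), np.float64(-0.009)), (np.float64(0.06), np.float64(-0.011))]
```

The foot is flush with the fence. I'll retreat.

step_arm([
  [0, 0, 0, 0, 0.026, -0.031, -1],
  [0, 0, 0, 0, 0.06, -0.08, -1],
  [0, 0, 0, 0, 0.19, -0.23, -1],
  [0, 0, 0, 0, 0.3, -0.36, -1],
  [0, 0, 0, 0, 0.3, -0.36, -1],
  [0, 0, 0, 0, -0.3, -0.28, -1],
  [0, 0, 0, 0, -0.3, -0.3, -1],
  [0, 0, 0, 0, -0.3, -0.3, -1],
  [0, 0, 0, 0, -0.3, -0.3, -1],
  [0, 0, 0, 0, 0, 0, -1],
])

```text
time_s: 22.58
position: [0.507, -0.0886, 0.231]
orientation: [[0.955, -0.188, 0.232], [-0.298, -0.622, 0.724], [0.008, -0.761, -0.649]]
wrist_force: [0.1, 0.9, -0.4]
gripper_width: 0.0001
grasp_force: 0.0
```

```bash
python3 foot.py
python3 - <<'E'
from h import *
print(rel([.6565,.029,.24],down(-22.5)))
s=manip.sense();s=dict(s);s["orientation"]=down(-22.5);print(rel([.6565,.029,.24],down(-22.5),s))
E
```

```text
t 22.575 p [ 0.507  -0.0886  0.231 ] rack [-0.1753 -0.008   0.231 ] j [-39.8   7.8 115.8  45.2  83.   50.4] F [ 0.1  0.9 -0.4] w 7.00906764923372e-05
front foot x by y: [(np.float64(-0.075), np.float64(-0.007)), (np.float64(-0.06), np.float64(-0.007)), (np.float64(-0.045), np.float64(-0.006)), (np.float64(-0.03), np.float64(-0.01)), (np.float64(-0.015), np.float64(-0.01)), (np.float64(0.0), np.float64(-0.01)), (np.float64(0.015), np.float64(-0.01)), (np.float64(0.03), np.float64(-0.01)), (np.float64(0.045), np.float64(-0.009)), (np.float64(0.06), np.float64(-0.011))]
(array([-4.97, -4.58, -9.87]), array([ 1.09 , -1.096,  1.121]))
(array([0., 0., 0.]), array([ 1.657,  0.944, -0.111]))
```

step_arm([
  [-0.38, -0.35, -0.76, 0, 0, 0, 0],
  [-0.38, -0.35, -0.76, 0, 0, 0, 0],
  [-0.38, -0.35, -0.76, 0, 0, 0, 0],
  [-0.38, -0.35, -0.76, 0, 0, 0, 0],
  [-0.38, -0.35, -0.76, 0, 0, 0, 0],
  [-0.38, -0.35, -0.76, 0, 0, 0, 0],
  [-0.38, -0.35, -0.76, 0, 0, 0, 0],
  [-0.38, -0.35, -0.76, 0, 0, 0, 0],
  [-0.38, -0.35, -0.76, 0, 0, 0, 0],
  [-0.38, -0.35, -0.76, 0, 0, 0, 0],
])

```text
time_s: 23.88
position: [0.5043, -0.0868, 0.2252]
orientation: [[0.655, 0.753, -0.062], [0.746, -0.631, 0.212], [0.121, -0.185, -0.975]]
wrist_force: [0.4, -0.5, -0.0]
gripper_width: 0.0424
grasp_force: 0.0
```

step_arm([
  [-0.38, -0.35, -0.76, 0, 0, 0, 0],
  [-0.38, -0.35, -0.76, 0, 0, 0, 0],
  [-0.38, -0.35, -0.76, 0, 0, 0, 0],
  [0, 0, 0, 0.41, 0.235, -0.03, 0],
  [0, 0, 0, 0.41, 0.235, -0.03, 0],
  [0, 0, 0, 0.41, 0.235, -0.03, 0],
  [0, 0, 0, 0.41, 0.235, -0.02, 0],
  [0, 0, 0, 0, 0, 0, 0],
])

```text
time_s: 24.88
position: [0.6558, 0.0305, 0.2362]
orientation: [[0.38, 0.925, -0.004], [0.925, -0.38, 0.008], [0.006, -0.007, -1.0]]
wrist_force: [-0.9, 0.3, -0.6]
gripper_width: 0.0425
grasp_force: 0.0
```

Run:
```python
from h import *
s=show();print(rel([.6565,.029,.119],down(-22.5)))
```

```text
t 24.875 p [0.6558 0.0305 0.2362] rack [-0.017  -0.1142  0.2362] j [ 0.2 13.8 95.1  0.5 71.4 22.4] F [-0.9  0.3 -0.6] w 0.04253515698135036
(array([-0.05, -0.04,  0.02]), array([-0.018,  0.021,  1.172]))
```

step_arm([
  [-0.05, -0.04, 0, -0.02, 0.02, 0, -0.3],
  [0, 0, 0, 0, 0, 0.4, -0.3],
  [0, 0, 0, 0, 0, 0.4, -0.3],
  [0, 0, 0, 0, 0, 0.36, -0.3],
  [0, 0, 0, 0, 0, 0, -1],
  [0, 0, 0, 0, 0, 0, -1],
  [0, 0, 0, 0, 0, 0, -1],
], force=40)

```text
time_s: 25.75
position: [0.6556, 0.0232, 0.12]
orientation: [[0.384, 0.923, 0.003], [0.923, -0.384, -0.002], [-0.001, 0.004, -1.0]]
wrist_force: [10.2, -4.1, -16.8]
gripper_width: 0.0111
grasp_force: 45.2
```

step_arm([
  [0, 0, 0, 0, 0, 0, -0.5],
  [0, 0, 0, 0, 0, 0, -0.5],
  [0, 0, 0, 0.04, 0, 0, -0.5],
  [0, 0, 0, 0, 0, 0, -0.5],
])

```text
time_s: 26.25
position: [0.6581, 0.0298, 0.1238]
orientation: [[0.382, 0.924, 0.004], [0.924, -0.382, 0.0], [0.002, 0.004, -1.0]]
wrist_force: [0.2, -0.3, 0.2]
gripper_width: 0.0213
grasp_force: 0.0
```

step_arm([
  [0, 0, 0, 0, 0, 0, -1],
  [0, 0, 0, 0, 0, 0, -1],
  [0, 0, 0, 0, 0, 0, -1],
])

```text
time_s: 26.62
position: [0.6585, 0.0295, 0.1237]
orientation: [[0.383, 0.924, 0.005], [0.924, -0.383, 0.0], [0.002, 0.004, -1.0]]
wrist_force: [1.9, -1.0, 2.2]
gripper_width: 0.0115
grasp_force: 42.8
```

step_arm([
  [0, 0, 0.8, 0, 0, 0, -1],
  [0, 0, 0.8, 0, 0, 0, -1],
  [0, 0, 0.8, 0, 0, 0, -1],
  [0, 0, 0.8, 0, 0, 0, -1],
  [0, 0, 0.8, 0, 0, 0, -1],
  [0, 0, 0.8, 0, 0, 0, -1],
  [0, 0, 0.8, 0, 0, 0, -1],
  [0, 0, 0.8, 0, 0, 0, -1],
  [0, 0, 0.8, 0, 0, 0, -1],
  [0, 0, 0, 0, 0, 0, -1],
])

```text
time_s: 27.88
position: [0.6584, 0.0297, 0.1237]
orientation: [[0.985, 0.173, 0.005], [0.173, -0.985, 0.0], [0.005, 0.0, -1.0]]
wrist_force: [1.2, 1.7, 3.7]
gripper_width: 0.011
grasp_force: 42.9
```

Run:
```python
from h import *
s=show();R=np.array(s["orientation"]);print(np.degrees(np.arctan2(R[1,0],R[0,0])),s["wrist_torque"])
```

```text
t 27.875 p [0.6584 0.0297 0.1237] rack [-0.0169 -0.1169  0.1237] j [  0.4  19.  100.9   0.   59.8  80.4] F [1.2 1.7 3.7] w 0.010961807133117762
9.953509615357023 [ 0.15772656 -0.06227738 -0.09535031]
```

step_arm([
  [0, 0, 0.8, 0, 0, 0, -1],
  [0, 0, 0.8, 0, 0, 0, -1],
  [0, 0, 0.8, 0, 0, 0, -1],
  [0, 0, 0.8, 0, 0, 0, -1],
  [0, 0, 0.2, 0, 0, 0, -1],
  [0, 0, 0, 0, 0, 0, -1],
])

```text
time_s: 28.62
position: [0.6583, 0.0298, 0.1236]
orientation: [[0.956, -0.294, 0.005], [-0.294, -0.956, 0.0], [0.004, -0.002, -1.0]]
wrist_force: [2.1, 3.2, 5.4]
gripper_width: 0.0114
grasp_force: 43.4
```

Run:
```python
from h import *
s=show();R=np.array(s["orientation"]);print(np.degrees(np.arctan2(R[1,0],R[0,0])),s["wrist_torque"])
```

```text
t 28.625 p [0.6583 0.0298 0.1236] rack [-0.0168 -0.1168  0.1236] j [  0.4  19.  100.9   0.   59.8 107.5] F [2.1 3.2 5.4] w 0.011426622491280432
-17.11783909092502 [ 0.33405461 -0.08227662  0.40533651]
```

The torque rose to 0.4 N m at the expected angle, so the keeper is at its end stop. I'll release and lift away.

step_arm([
  [0, 0, -0.05, 0, 0, 0, -1],
  [0, 0, 0, 0, 0, 0, -0.4],
  [0, 0, 0, 0, 0, 0, -0.4],
  [0, 0, 0, 0, 0, -0.4, -0.4],
  [0, 0, 0, 0, 0, -0.5, -0.4],
  [0, 0, 0, 0, 0, -0.5, -0.4],
  [0, 0, 0, 0.4, 0, 0, -0.4],
  [0, 0, 0, 0.4, 0, 0, -0.4],
  [0, 0, 0, 0.4, 0, 0, -0.4],
  [0, 0, 0, 0, 0, 0, -0.4],
])

```text
time_s: 29.88
position: [0.7732, -0.0069, 0.2607]
orientation: [[0.956, -0.292, 0.001], [-0.292, -0.956, -0.0], [0.001, 0.0, -1.0]]
wrist_force: [0.7, 0.5, -0.5]
gripper_width: 0.0256
grasp_force: 0.0
```

Run:
```python
from h import *
s=show()
im=np.ascontiguousarray(optics.camera("side")[...,::-1]);cv2.imwrite("pics/side12.png",im)
h=cv2.cvtColor(im,cv2.COLOR_BGR2HSV)
m=cv2.inRange(h,(105,110,40),(125,255,255));m[:150]=0;m[230:]=0;m[:,:215]=0;m[:,265:]=0
v,u=np.nonzero(m);
for r in range(v.min(),v.max()+1,6):
    q=u[v==r]
    if len(q):print(r,q.min(),q.max())
r=cv2.inRange(h,(0,150,60),(8,255,255))|cv2.inRange(h,(172,150,60),(180,255,255));r[:150]=0;r[230:]=0;r[:,:215]=0;r[:,265:]=0
for c in cv2.findContours(r,0,2)[0]:
    if cv2.contourArea(c)>3:print("red",cv2.boundingRect(c),cv2.minAreaRect(c))
K=rack([.6575,.029,0]);
for deg in(70,80,90):
    a=np.radians(deg);e=[-np.cos(a),np.sin(a)]
    print(deg,"knob ends",[np.round(proj("side",wr(K[0]+k*e[0],K[1]+k*e[1],.114)),1).tolist() for k in(-.022,.022)],"tongue tip",np.round(proj("side",wr(K[0]+.08*e[0],K[1]+.08*e[1],.06)),1))
```

```text
t 29.875 p [ 0.7732 -0.0069  0.2607] rack [-0.0173 -0.2374  0.2607] j [ -2.3  25.5  77.1  -0.   77.4 104.6] F [ 0.7  0.5 -0.5] w 0.025621641072016477
173 230 231
179 234 235
185 237 238
191 240 241
197 236 242
203 238 244
209 244 245
215 245 245
red (230, 164, 6, 12) ((233.00001525878906, 169.5), (11.570852279663086, 4.510671138763428), 78.69007110595703)
70 knob ends [[230.0, 167.4], [237.4, 173.0]] tongue tip [247.6 192.9]
80 knob ends [[230.9, 167.0], [236.5, 173.3]] tongue tip [244.3 194.3]
90 knob ends [[231.9, 166.8], [235.5, 173.6]] tongue tip [240.6 195.3]
```

step_arm([
  [0, 0, 0, 0.1, 0.45, -0.2, -0.4],
  [0, 0, 0, 0, 0.45, -0.2, -0.4],
  [0, 0, 0, 0, 0.45, 0, -0.4],
  [0, 0, 0, 0, 0.45, 0, -0.4],
  [0, 0, 0, 0, 0.45, 0, -0.4],
  [0, 0, 0, 0, 0.45, 0, -0.4],
  [0, 0, 0, 0, 0.45, 0, -0.4],
  [0, 0, 0, 0, 0, 0, -0.4],
])

```text
time_s: 30.92
position: [0.6874, -0.3125, 0.3029]
orientation: [[0.956, -0.294, 0.002], [-0.294, -0.956, -0.0], [0.002, -0.0, -1.0]]
wrist_force: [0.5, 0.6, 0.4]
gripper_width: 0.0259
grasp_force: 0.0
```

```bash
python3 foot.py
python3 - <<'E'
from h import *
im=np.ascontiguousarray(optics.camera("top")[...,::-1]);h=cv2.cvtColor(im,cv2.COLOR_BGR2HSV)
r=cv2.inRange(h,(0,150,60),(8,255,255))|cv2.inRange(h,(172,150,60),(180,255,255));r[:130]=0;r[225:]=0;r[:,:195]=0;r[:,285:]=0
v,u=np.nonzero(r);print(len(u))
for c in cv2.findContours(r,0,2)[0]:print(cv2.minAreaRect(c))
P=np.array([rack(onz("top",a,b,.065)) for a,b in zip(u,v)])
if len(P):
    q=P[P[:,1]>-.09];print("tongue pts fit: slope deg", np.degrees(np.arctan(np.polyfit(q[:,1],q[:,0],1)[0])), q[:,:2].min(0),q[:,:2].max(0))
K=rack([.6575,.029,0])
for d in(70,80,90):
    a=np.radians(d);print(d,np.round(proj("top",wr(K[0]-.08*np.cos(a),K[1]+.08*np.sin(a),.065)),1))
E
```

```text
t 30.925 p [ 0.6874 -0.3125  0.3029] rack [-0.3345 -0.2475  0.3029] j [-26.3  22.5  76.9   0.   80.5  80.8] F [0.5 0.6 0.4] w 0.025873150293379808
front foot x by y: [(np.float64(-0.075), np.float64(-0.006)), (np.float64(-0.06), np.float64(-0.006)), (np.float64(-0.045), np.float64(-0.006)), (np.float64(-0.03), np.float64(-0.01)), (np.float64(-0.015), np.float64(-0.01)), (np.float64(0.0), np.float64(-0.01)), (np.float64(0.015), np.float64(-0.01)), (np.float64(0.03), np.float64(-0.01)), (np.float64(0.045), np.float64(-0.009)), (np.float64(0.06), np.float64(-0.011))]
138
((245.38238525390625, 160.4705810546875), (4.850712299346924, 34.68259048461914), 14.03624439239502)
tongue pts fit: slope deg -1.5366631804714 [-0.02313666 -0.08924811] [-0.010198   -0.03463948]
70 [249. 178.]
80 [244.8 177.7]
90 [240.7 176.7]
```

```bash
python3 -c "
from plant import manip
print(manip.hand_in())"
```

```text
the job is handed in; nothing more can be done
None
```

I handed the job in at about 31 s: the plate stands flush against the fence, the keeper measured within about 2° of home, and the robot is clear. The hand-in returned no verdict, I viewed 11 pictures against the limit of 10, and I checked the other objects only by eye in earlier pictures, where they had not moved.

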